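# Make up two repair kits

## Robot

A 7-joint arm with a two-finger parallel gripper is mounted at the origin on a cart in front of the work surface, level with it; the furniture and walls round the work are solid. World frame = base frame: x ahead of the robot, y to its left, z up, the work surface at z = 0. Lengths are in m, angles in rad, forces in N, time in s.
With the tool pointing down it reaches from about 0.425 to 0.975 m from the base axis. Payload 16.7 kg.
Tool frame: the origin (TCP) lies on the centre line of the jaws, within the pads' length; the fingertips stand 25 mm ahead of it and the grasp point (between the pads) lies 6 mm ahead of it (r.tips_ahead is the distance from the TCP to the fingertips, in m); z points along the fingers, y is the line along which they close (so a half turn about z gives the same grasp; the last joint's range is limited). The gripper opens to 85 mm and grips with 20 to 120 N. Pads are 22 mm wide; open, the fingers measure 114 mm over their backs; the gripper's body (76 mm by 85 mm) begins 54 mm behind the grasp point. The pads swing forward as they close: fully open they stand 13 mm farther back than shut.
Start: joints at [-1.343, 0.426, 0.074, 1.606, -0.034, 1.111, -0.067], TCP at [0.249, 0.627, 0.256] pointing down, gripper open.
Joint ranges: [-2.85, 2.85], [-0.5, 2.14], [-1.23, 1.37], [0.21, 2.46], [-1.02, 4.16], [0.16, 2.05], [-2.73, 2.73]. Speed limits (rad/s): [1.89, 1.89, 2.39, 2.39, 3.01, 3.01, 3.01].

## Interface

Orientations are given as a unit quaternion [x, y, z, w].
In Python, from workcell import telemetry, optics, r gives the robot as it stands.
- The arm moves only by the tool servo_tool, never from a script. Its argument "series" is one flat list of numbers, 5 for each row, row after row: the shift along the tool's x, y, z in m, then the turn about the tool's z in rad, then the closure, from 0 (fully open) to 1 (shut). A call has 1 to 20 rows; each row is the pose to reach, as a shift and turn from the pose commanded when the call began, along the tool's axes at that moment; what a row does not reach only later rows make up. A row lasts 1/12 s, in which the tool goes at most 41.7 mm and 7.16 degrees, less where a joint would pass 70% of its speed; a pose out of reach is approached as far as the arm can. A call with a gripper value outside its range is refused whole. The fingers move at their own pace and stop on an object; the grip force is fixed at half the most. Time passes only in rows, so rows that repeat a pose let the fingers close. It gives the time, the measured TCP pose, the force, the opening and the grip force at its end, in the units of the state.
- telemetry.sense(): the state, without advancing time (a new reading comes with each control period).
- optics.get_image(name): name is "scene" or "top" or "wrist"; returns the picture (420x560x3 uint8, red, green, blue); there is no depth.
- optics.camera_model(name): a dict with "intrinsics" (3x3 intrinsics, pixels), "view" (4x4, takes a point from world to camera coordinates). Camera axes: x right, y up, looking along -z (the intrinsics and any distortion apply to the point x, -y, -z); pixel columns grow to the right and rows downward; lengths in m; the calibration is good to about 2 mm. A picture is of the moment at which its call begins: read the wrist's pose just before it. camera_model takes no time and is no camera call; for the wrist camera it gives the pose at the moment of the call.
- r.close_job(): hands the job in; it is judged then, once.
Trained networks look in the newest picture that a camera, given by its name, has taken for a name from the list of things; names that differ only in an ending like _2 or _b are one class to them, and where a whole thing is asked for, a point or a joint stands for the part that bears it (a point fixed in the world has none). Each returns a list of dicts, best first, with "p" (0 to 1); they miss things now and then, are a little off and sometimes report something else, mostly with a low value. They report only what shows in the picture. A call takes as long as a camera call. They do not tell look-alikes from the thing itself.
- optics.silhouettes(camera, query): "pixels" (420x560 bool, what is visible of it).
- optics.place_of(camera, query): "position" ([x, y, z] in m, in the coordinates of the camera as it stood for that picture, good to about 4 mm: a listed point, or the origin of a listed thing).
The state is a dict: "time": time; "q": joint angles; "qvel": joint speeds; "joint_torque": joint torques, N m; "ee_pos": TCP position; "orientation": TCP orientation; "ft_force": force on the tool from outside, world axes, zero at the start; "ft_torque": the same for the moment, N m; "finger_gap": opening from 0.0 (shut) to 1.0 (fully open); "gripper_force": force on a finger pad.
Only numpy, scipy, OpenCV 4.12 (cv2) and the standard library are available. Lean on these libraries where they do the work, as an engineer would, in place of code of your own. Each camera call takes 0.05 s, during which the arm holds its last target. There are 200 camera calls.

## Task

Make up the two repair kits from the stock lying on the bench. The tray with three pockets gets the transformer in its large pocket and one pin header in each of its two small pockets; the tray with two pockets gets the eye loupe in its large pocket and the remaining pin header in its small pocket. Everything must lie flat on the pocket floor, the same way up as it is now, and the reel of desoldering braid among the stock is not wanted: leave it where it lies.

Things in the scene. Friction and masses are not known exactly. Their poses are not given: they have to be found in the camera images.
- supply_tray: three-pocket tray: shallow, grey plastic ribs, black floor, 99 (own x) x 82 (own y) mm, fixed to the bench. Origin: centre of its underside, z up. Floor 2.5 mm, all rims and ribs 6 mm above the bench, 3 mm thick. Large pocket (transformer) 54 (x) x 76 (y) mm, centre x = -19.5, y = 0 mm. Two small pockets side by side (a pin header each) 36 (x) x 36.5 (y) mm, centres x = +28.5, y = +19.75 and -19.75 mm.
- viewing_tray: two-pocket tray: shallow, grey plastic ribs, black floor, 105 (own x) x 66 (own y) mm, fixed to the bench. Origin: centre of its underside, z up. Floor 2.5 mm, all rims and ribs 6 mm above the bench, 3 mm thick. Large pocket (loupe) 60 x 60 mm, centre x = -19.5, y = 0 mm. Small pocket (one pin header) 36 (x) x 38 (y) mm, centre x = +31.5, y = 0 mm, between two solid bars 11 mm wide, 6 mm high.
- transformer: small mains transformer: dark core 30 (own x) x 36 (own y) x 30 mm high, yellow winding at the y ends, under it a foot strip 56 mm long (y), 12 wide, 2 high. 130 to 200 g. Grip the core across x. Fits its pocket only with the 56 mm along the pocket's 76 mm, either way round. Origin: centre of the underside, z up.
- loupe: eye loupe: black round cup, 41 mm across at its wide top, 26 mm high, standing on the bench. About 30 g. Grip it across the outside; it is solid for contact, do not reach into it. Origin: centre of the underside, z up.
- header_1: pin header: beige plastic block 11 (own x) x 22 (own y) x 12 mm high, five thin metal pins on top reaching 15 mm (no contact: grip the block, across its 11 mm). 12 g. Three alike lie in the stock; any serves anywhere. Origin: centre of the underside; z up, toward the pins.
- header_2: pin header: beige plastic block 11 (own x) x 22 (own y) x 12 mm high, five thin metal pins on top reaching 15 mm (no contact: grip the block, across its 11 mm). 12 g. Three alike lie in the stock; any serves anywhere. Origin: centre of the underside; z up, toward the pins.
- header_3: pin header: beige plastic block 11 (own x) x 22 (own y) x 12 mm high, five thin metal pins on top reaching 15 mm (no contact: grip the block, across its 11 mm). 12 g. Three alike lie in the stock; any serves anywhere. Origin: centre of the underside; z up, toward the pins.
- braid_reel: reel of desoldering braid, to be left alone: flat yellow disc 37 mm across, 9 mm high, lying among the stock. Origin: centre of the disc's underside, z up; a thin braid tail reaches 55 mm toward own -y (no contact).
Mind the look-alikes: they are no part of the job. What is shaped like the loupe but purple or red is not meant.

How it is judged:
By the outcome, as a careful person would: the job done as asked, in the order asked, and still so for the second after the job is handed in, with the robot touching nothing.
It also fails if it takes over 99 s, if anything falls off the work surface, if the arm or the gripper's body presses on something with over 40 N, if the wrist force passes 120 N, or if a joint passes its speed limit or range.

## Working session

There is one attempt and no reset: what is moved stays moved. The work goes in short steps, Python scripts to look and compute and a tool call to move; the robot and the scene stay as the last step left them, time stands still between calls to the robot, and variables do not carry over. Pictures are saved under pics/ and viewed, at most 15 in all, crops included, and the job is handed in when it is done.

Besides the shell and the picture viewer there is one more tool, called after "Call:" as a command line: name --argument value ..., lists and objects as JSON in quotes. servo_tool: Moves the arm, as the interface text tells. Its arguments: {"type":"object","properties":{"series":{"type":"array"}},"required":["series"]}

```bash
mkdir -p pics; ls; python3 - <<'E'
from workcell import telemetry, optics, r
import cv2,numpy as np
s=telemetry.sense();print(s['time'],s['ee_pos'],s['orientation'],s['finger_gap'])
for c in("scene","top"):
    cv2.imwrite(f"pics/{c}0.png",optics.get_image(c)[:,:,::-1])
for c in ["top"]:
    m=optics.camera_model(c);print(m)
    V=np.array(m["view"]);Vi=np.linalg.inv(V)
    for q in ["supply_tray","viewing_tray","transformer","loupe","header_1","braid_reel"]:
        for d in optics.place_of(c,q):
            p=np.array(d["position"]);w=Vi@np.r_[p,1];print(q,round(d["p"],2),w[:3].round(3))
E
```

```text
pics
0.0 [0.24890275 0.62701687 0.25559403] [ 1.87812316e-01  9.82204717e-01 -6.49570528e-04 -7.52413584e-05] 0.9989486852995735
{'intrinsics': array([[507.48213322,   0.        , 283.97735478],
       [  0.        , 507.48213322, 203.08132451],
       [  0.        ,   0.        ,   1.        ]]), 'view': array([[ 0.01900262, -0.99979677,  0.00673175, -0.08263909],
       [ 0.99068145,  0.01973674,  0.13476172, -0.48896861],
       [-0.13486719,  0.00410819,  0.99085517, -1.00218836],
       [ 0.        ,  0.        ,  0.        ,  1.        ]])}
supply_tray 0.81 [ 0.52  -0.363  0.004]
viewing_tray 0.65 [0.55  0.15  0.003]
transformer 0.94 [ 0.427 -0.172 -0.001]
loupe 0.68 [0.434 0.065 0.001]
loupe 0.56 [0.402 0.146 0.002]
loupe 0.54 [ 0.37   0.213 -0.   ]
header_1 0.55 [ 0.432 -0.052  0.002]
header_1 0.52 [ 0.495 -0.101 -0.001]
header_1 0.51 [ 0.491 -0.     0.003]
header_1 0.44 [ 0.483 -0.221  0.001]
```

View pics/top0.png

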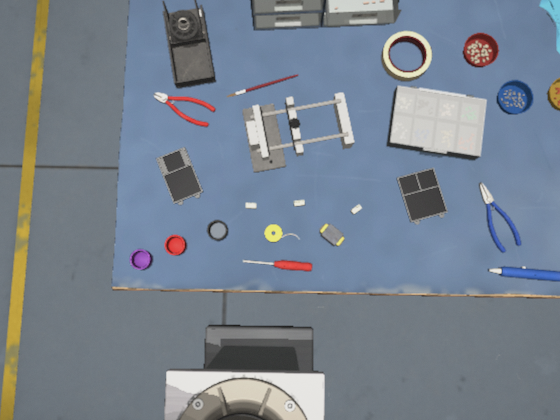

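View pics/scene0.png

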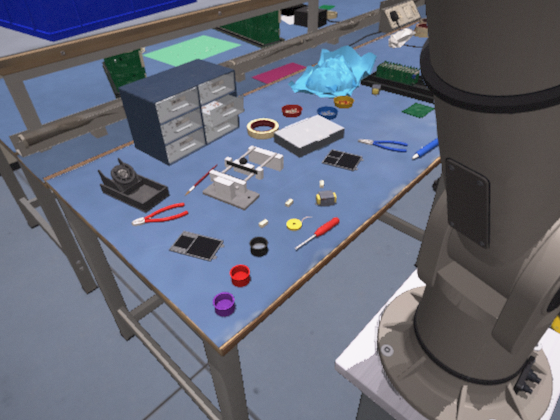

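```bash
cat > h.py <<'E'
from workcell import telemetry, optics, r
import cv2, numpy as np
from scipy.spatial.transform import Rotation as R
def pose():
    s=telemetry.sense(); return np.array(s['ee_pos']), R.from_quat(s['orientation']).as_matrix(), s
def yaw():  # world angle of the closing axis
    M=pose()[1]; return np.arctan2(M[1,1],M[0,1])
def to_plane(m,uv,z):
    K=np.array(m["intrinsics"]);Vi=np.linalg.inv(np.array(m["view"]))
    uv=np.asarray(uv,float).reshape(-1,2)
    d=np.c_[uv,np.ones(len(uv))]@np.linalg.inv(K).T*[1,-1,-1]@Vi[:3,:3].T
    o=Vi[:3,3]; return (o+d*((z-o[2])/d[:,2])[:,None])[:,:2]
def look(cam,q,z,name=None):
    """outline of each detection on plane z: centre, sides mm, angle (rad) of the long side"""
    m=optics.camera_model(cam); img=optics.get_image(cam)
    if name: cv2.imwrite(f"pics/{name}.png",img[:,:,::-1])
    for k in np.atleast_1d(q):
        for d in optics.silhouettes(cam,str(k)):
            c=max(cv2.findContours(d["pixels"].astype(np.uint8),0,1)[0],key=len)
            if len(c)<4: continue
            P=to_plane(m,c.reshape(-1,2),z)
            b=cv2.boxPoints(cv2.minAreaRect((P*1000).astype(np.float32)))
            e=[b[1]-b[0],b[2]-b[1]]; L=max(e,key=np.linalg.norm); S=min(e,key=np.linalg.norm)
            print(k,round(d["p"],2),"c",(b.mean(0)/1000).round(4),"sides",np.linalg.norm(L).round(1),np.linalg.norm(S).round(1),"ang",round(np.arctan2(L[1],L[0])%np.pi,3),
                  "px",c.reshape(-1,2).mean(0).round(),"rgb",img[d["pixels"]].mean(0).round())
        for d in optics.place_of(cam,str(k)):
            w=np.linalg.inv(np.array(m["view"]))@np.r_[d["position"],1]; print("   place",round(d["p"],2),w[:3].round(4))
def go(x,y,z,a=None):
    p,M,s=pose(); sh=M.T@(np.array([x,y,z])-p); t=0
    if a is not None:
        t=-(a-yaw()); t=(t+np.pi/2)%np.pi-np.pi/2
    print("shift",sh.round(4),"turn",round(t,3),"or",round(t-np.sign(t)*np.pi,3))
E
python3 - <<'E'
from h import *
print(r.tips_ahead, yaw(), [x for x in dir(r) if x[0]!='_'])
m=optics.camera_model("wrist");p,M,s=pose();Vi=np.linalg.inv(m["view"])
print("cam in tool",M.T@(Vi[:3,3]-p),"dir",M.T@-Vi[:3,2],"right",M.T@Vi[:3,0],m["intrinsics"][0][0])
look("top",["supply_tray","viewing_tray"],.006)
look("top",["transformer"],.02);look("top",["header_1"],.01);look("top",["loupe"],.02)
go(.427,-.172,.2)
E
```

```text
0.025 1.1929593016201838 ['IKError', 'close_job', 'tips_ahead']
cam in tool [ 0.08209775  0.00057747 -0.11773634] dir [-3.21707780e-01 -7.89400409e-04  9.46838677e-01] right [-8.82656934e-05  9.99999673e-01  8.03731838e-04] 360.1579214190895
supply_tray 0.8 c [ 0.5151 -0.362 ] sides 103.3 81.0 ang 0.281 px [421. 195.] rgb [79. 78. 78.]
supply_tray 0.26 c [0.5464 0.1492] sides 114.8 68.6 ang 0.421 px [178. 176.] rgb [98. 98. 99.]
   place 0.94 [ 0.5225 -0.3626  0.001 ]
viewing_tray 0.64 c [0.5467 0.1487] sides 112.8 66.7 ang 0.413 px [179. 176.] rgb [97. 97. 96.]
   place 0.8 [0.5518 0.1494 0.0057]
transformer 0.77 c [ 0.429  -0.1704] sides 54.7 35.5 ang 0.941 px [331. 235.] rgb [145. 146. 135.]
   place 0.63 [ 0.4272 -0.1719 -0.0007]
header_1 0.38 c [ 0.4872 -0.0014] sides 22.9 14.7 ang 1.597 px [250. 205.] rgb [202. 204. 198.]
   place 0.63 [ 0.4932 -0.1024  0.0012]
   place 0.61 [ 4.831e-01 -2.193e-01 -3.000e-04]
   place 0.54 [ 4.921e-01  7.000e-04 -3.000e-04]
loupe 0.93 c [0.3708 0.2172] sides 44.9 38.4 ang 1.59 px [140. 259.] rgb [130.  77. 156.]
loupe 0.8 c [0.4016 0.1477] sides 41.1 40.7 ang 1.59 px [174. 245.] rgb [193.  65.  63.]
loupe 0.59 c [0.4324 0.0646] sides 38.8 38.1 ang 2.384 px [216. 231.] rgb [117. 122. 127.]
   place 0.9 [0.4003 0.1469 0.0028]
   place 0.88 [ 0.3739  0.2136 -0.004 ]
   place 0.85 [0.4328 0.0621 0.0053]
shift [-0.4603 -0.6773  0.0563] turn 0 or 0.0
```

```bash
python3 - <<'E'
from h import *
go(.48,.2,.24);go(.43,-.17,.2,-.63)
E
```

```text
shift [-0.3724 -0.312   0.0163] turn 0 or 0.0
shift [-0.4624 -0.6743  0.0563] turn -1.319 or 1.823
```

Call:
servo_tool --series '[-0.372, -0.312, 0.016, 1.0, 0.1, -0.372, -0.312, 0.016, 1.0, 0.1, -0.372, -0.312, 0.016, 1.0, 0.1, -0.372, -0.312, 0.016, 1.0, 0.1, -0.372, -0.312, 0.016, 1.0, 0.1, -0.372, -0.312, 0.016, 1.0, 0.1, -0.372, -0.312, 0.016, 1.0, 0.1, -0.372, -0.312, 0.016, 1.0, 0.1, -0.372, -0.312, 0.016, 1.0, 0.1, -0.372, -0.312, 0.016, 1.0, 0.1, -0.372, -0.312, 0.016, 1.0, 0.1, -0.462, -0.674, 0.056, 1.82, 0.1, -0.462, -0.674, 0.056, 1.82, 0.1, -0.462, -0.674, 0.056, 1.82, 0.1, -0.462, -0.674, 0.056, 1.82, 0.1, -0.462, -0.674, 0.056, 1.82, 0.1, -0.462, -0.674, 0.056, 1.82, 0.1, -0.462, -0.674, 0.056, 1.82, 0.1, -0.462, -0.674, 0.056, 1.82, 0.1, -0.462, -0.674, 0.056, 1.82, 0.1]'

```text
time: 2.77
ee_pos: [0.4314, -0.1489, 0.2029]
orientation: [0.891, 0.455, 0.001, 0.0]
ft_force: [2.2, 0.5, -0.1]
finger_gap: 0.901
gripper_force: 0.0
```

```bash
python3 - <<'E'
from h import *
p,M,s=pose();print(s['time'],p,yaw(),s['q'])
look("wrist",["transformer"],.03,"w1");look("wrist",["header_1","supply_tray"],.012)
E
```

```text
2.7667 [ 0.43137045 -0.14887502  0.20290067] -0.6271667337387483 [-0.53172721  0.15459481  0.80516431  2.16967471 -0.1471337   0.86855369
 -0.26441331]
transformer 0.83 c [ 0.4332 -0.1663] sides 55.5 30.5 ang 0.939 px [297. 204.] rgb [114. 112. 102.]
   place 0.61 [ 4.282e-01 -1.733e-01  2.000e-04]
   place 0.6 [ 0.4304 -0.0481 -0.0019]
header_1 0.89 c [ 0.4957 -0.1031] sides 21.8 11.5 ang 1.718 px [313.  92.] rgb [227. 226. 217.]
header_1 0.89 c [ 0.4848 -0.2204] sides 24.8 13.2 ang 2.206 px [377. 209.] rgb [208. 206. 197.]
header_1 0.56 c [ 0.4853 -0.0145] sides 7.6 2.7 ang 2.509 px [235.   1.] rgb [146. 145. 139.]
   place 0.93 [ 4.931e-01 -1.060e-01  2.000e-04]
   place 0.88 [ 0.4807 -0.2168  0.002 ]
supply_tray 0.8 c [ 0.5187 -0.3555] sides 97.3 84.0 ang 0.276 px [481. 291.] rgb [65. 65. 71.]
   place 0.7 [ 0.5202 -0.3618  0.    ]
```

View pics/w1.png

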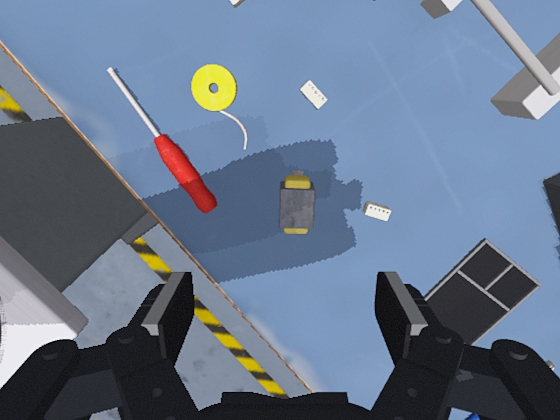

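```bash
python3 - <<'E'
from h import *
p,M,s=pose();print(s['time'],p,yaw())
go(.4285,-.171,.12,.939+np.pi/2)
E
```

```text
3.1667 [ 0.43223048 -0.1459124   0.20274716] -0.6248476912520817
shift [-0.0226  0.0117  0.0827] turn 0.007 or -3.135
```

Call:
servo_tool --series '[-0.023, 0.012, 0.083, 0.007, 0.1, -0.023, 0.012, 0.083, 0.007, 0.1, -0.023, 0.012, 0.083, 0.007, 0.1, -0.023, 0.012, 0.083, 0.007, 0.1, -0.023, 0.012, 0.083, 0.007, 0.1, -0.023, 0.012, 0.083, 0.007, 0.1]'

```text
time: 3.67
ee_pos: [0.4293, -0.1722, 0.1214]
orientation: [0.892, 0.452, 0.001, 0.0]
ft_force: [0.1, 0.5, 0.2]
finger_gap: 0.901
gripper_force: 0.0
```

```bash
python3 - <<'E'
from h import *
p,M,s=pose();print(s['time'],p,yaw())
look("wrist",["transformer"],.03,"w2")
p,M,s=pose();print(s['time'],p,yaw())
E
```

```text
3.6667 [ 0.4293077  -0.17216629  0.12140863] -0.6330329223550246
transformer 0.91 c [ 0.4329 -0.1669] sides 56.7 30.3 ang 0.915 px [282. 213.] rgb [113. 111. 101.]
   place 0.91 [ 0.4236 -0.1726  0.0006]
3.8167 [ 0.42915508 -0.17210379  0.1211092 ] -0.6327405614258996
```

View pics/w2.png

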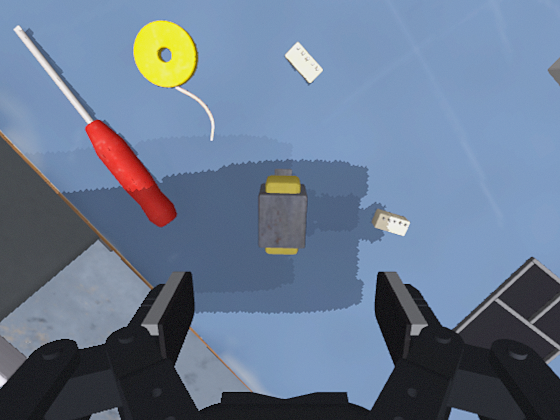

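```bash
python3 - <<'E'
from h import *
m=optics.camera_model("wrist")
print(c:=to_plane(m,[283.5,220],.03)[0], to_plane(m,[[282,185],[282,252]],.02))
go(*c,.03)
E
```

```text
[ 0.43126082 -0.16998932] [[ 0.44220255 -0.15351166]
 [ 0.41458403 -0.19102169]]
shift [0.0027 0.0003 0.0911] turn 0 or 0.0
```

Call:
servo_tool --series '[0.002, 0, 0.04, 0, 0.2, 0.002, 0, 0.07, 0, 0.2, 0.002, 0, 0.091, 0, 0.2, 0.002, 0, 0.091, 0, 0.2, 0.002, 0, 0.091, 0, 0.2, 0.002, 0, 0.091, 0, 0.9, 0.002, 0, 0.091, 0, 0.9, 0.002, 0, 0.091, 0, 0.9, 0.002, 0, 0.091, 0, 0.9, 0.002, 0, 0.091, 0, 0.9, 0.002, 0, 0.091, 0, 0.9, 0.002, 0, 0.091, 0, 0.9, 0.002, 0, 0.091, 0, 0.9, 0.002, 0, 0.091, 0, 0.9, 0.002, 0, 0.07, 0, 0.9, 0.002, 0, 0.04, 0, 0.9, 0.002, 0, 0.02, 0, 0.9, 0.002, 0, 0.02, 0, 0.9, 0.002, 0, 0.02, 0, 0.9]'

```text
time: 5.4
ee_pos: [0.4302, -0.1708, 0.1009]
orientation: [0.892, 0.452, 0.001, 0.001]
ft_force: [0.1, 0.6, -2.4]
finger_gap: 0.338
gripper_force: 61.2
```

```bash
python3 - <<'E'
from h import *
p,M,s=pose();print(s['time'],p,yaw())
go(.505,-.29,.16,.28)
E
```

```text
5.4 [ 0.43015514 -0.17077781  0.10089276] -0.6332066540484309
shift [-0.0517  0.131  -0.0589] turn -0.913 or 2.228
```

Call:
servo_tool --series '[-0.052, 0.131, -0.059, -0.913, 0.9, -0.052, 0.131, -0.059, -0.913, 0.9, -0.052, 0.131, -0.059, -0.913, 0.9, -0.052, 0.131, -0.059, -0.913, 0.9, -0.052, 0.131, -0.059, -0.913, 0.9, -0.052, 0.131, -0.059, -0.913, 0.9, -0.052, 0.131, -0.059, -0.913, 0.9, -0.052, 0.131, -0.059, -0.913, 0.9, -0.052, 0.131, -0.059, -0.913, 0.9, -0.052, 0.131, -0.059, -0.913, 0.9, -0.052, 0.131, -0.059, -0.913, 0.9]'

```text
time: 6.32
ee_pos: [0.5037, -0.2905, 0.1582]
orientation: [0.603, 0.798, -0.0, -0.0]
ft_force: [0.2, -1.1, -2.5]
finger_gap: 0.341
gripper_force: 61.1
```

```bash
python3 - <<'E'
from h import *
p,M,s=pose();print(s['time'],p,yaw())
look("wrist",["supply_tray"],.006,"w3")
E
```

```text
6.3167 [ 0.50374994 -0.29051981  0.1581579 ] 0.2769763090501807
supply_tray 0.76 c [ 0.4786 -0.3498] sides 41.8 39.8 ang 0.237 px [233. 248.] rgb [68. 69. 74.]
```

View pics/w3.png

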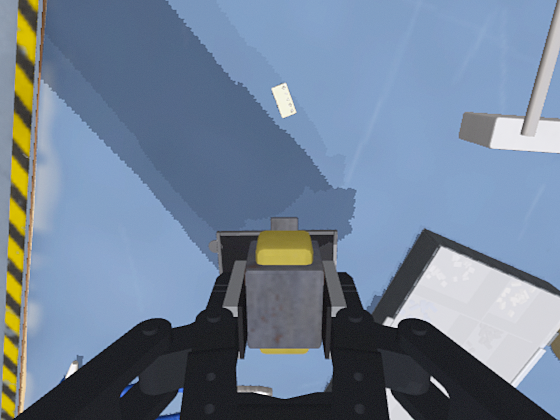

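```bash
python3 - <<'E'
from h import *
m=optics.camera_model("wrist");img=cv2.imread("pics/w3.png")
c=cv2.resize(img[215:290,195:355],None,fx=5,fy=5,interpolation=cv2.INTER_CUBIC);cv2.imwrite("pics/w3c.png",c)
P=to_plane(m,[[218,232],[337,232]],.006);print(P,np.linalg.norm(P[1]-P[0]),np.arctan2(*(P[1]-P[0])[::-1]))
E
```

```text
[[ 0.46193089 -0.33594368]
 [ 0.55496386 -0.30936757]] 0.09675444895742115 0.27825247998722497
```

View pics/w3c.png

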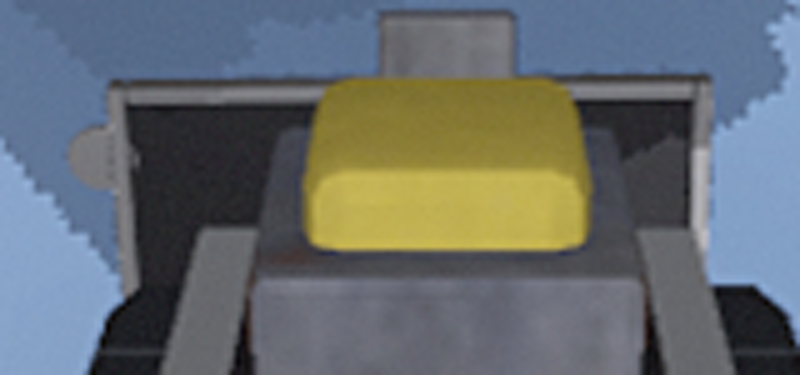

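```bash
python3 - <<'E'
from h import *
p,M,s=pose();print(s['time'],p,yaw())
go(.5013,-.3674,.09,.282);go(.5013,-.3674,.0335,.282)
E
```

```text
6.4667 [ 0.50399921 -0.29049341  0.15845958] 0.2782185125215012
shift [-0.0732 -0.0237  0.0685] turn -0.004 or 3.138
shift [-0.0732 -0.0237  0.125 ] turn -0.004 or 3.138
```

Call:
servo_tool --series '[-0.073, -0.024, 0.03, -0.004, 0.9, -0.073, -0.024, 0.06, -0.004, 0.9, -0.073, -0.024, 0.085, -0.004, 0.9, -0.073, -0.024, 0.1, -0.004, 0.9, -0.073, -0.024, 0.115, -0.004, 0.9, -0.073, -0.024, 0.12, -0.004, 0.9, -0.073, -0.024, 0.125, -0.004, 0.9, -0.073, -0.024, 0.125, -0.004, 0.9, -0.073, -0.024, 0.125, -0.004, 0.9]'

```text
time: 7.22
ee_pos: [0.5015, -0.3675, 0.0344]
orientation: [0.6, 0.8, 0.0, 0.0]
ft_force: [0.0, 0.7, -2.0]
finger_gap: 0.339
gripper_force: 61.1
```

Call:
servo_tool --series '[0, 0, 0.0015, 0, 0.9, 0, 0, 0.0015, 0, 0.9, 0, 0, 0.0015, 0, 0.5, 0, 0, 0.0015, 0, 0.5, 0, 0, 0.0015, 0, 0.5, 0, 0, 0.0015, 0, 0.5, 0, 0, -0.04, 0, 0.5, 0, 0, -0.08, 0, 0.4, 0, 0, -0.12, 0, 0.4, 0, 0, -0.12, 0, 0.4]'

```text
time: 8.05
ee_pos: [0.5033, -0.3698, 0.1609]
orientation: [0.601, 0.799, 0.001, 0.004]
ft_force: [1.6, -1.3, 0.6]
finger_gap: 0.599
gripper_force: 0.0
```

```bash
python3 - <<'E'
from h import *
p,M,s=pose();print(s['time'],p,yaw())
look("wrist",["transformer"],.02,"w4");look("wrist",["header_1"],.012)
E
```

```text
8.05 [ 0.50326968 -0.36984908  0.16093958] 0.28207001072444204
transformer 0.81 c [ 0.5021 -0.3656] sides 58.7 31.4 ang 1.846 px [282. 193.] rgb [116. 113. 102.]
   place 0.89 [ 0.4996 -0.3684  0.001 ]
```

View pics/w4.png

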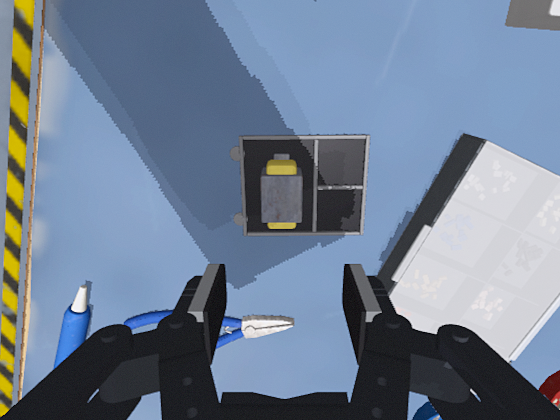

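```bash
python3 - <<'E'
from h import *
p,M,s=pose();print(s['time'],p,yaw())
m=optics.camera_model("wrist");P=to_plane(m,[[243,135],[369,135],[362,235],[247,235]],.006);print(P,P.mean(0))
d=P[1]-P[0];print(np.arctan2(d[1],d[0]));d=P[2]-P[3];print(np.arctan2(d[1],d[0]))
go(.483,-.219,.11,.64)
E
```

```text
8.35 [ 0.50049758 -0.36707181  0.15250322] 0.2829410793545807
[[ 0.45933733 -0.33013832]
 [ 0.54727734 -0.30455465]
 [ 0.56969332 -0.38025285]
 [ 0.48167415 -0.40589938]] [ 0.51449553 -0.3552113 ]
0.28310758033092315
0.28352479586379936
shift [0.147  0.0246 0.0427] turn -0.357 or 2.785
```

Call:
servo_tool --series '[0.147, 0.025, 0, -0.357, 0.4, 0.147, 0.025, 0, -0.357, 0.4, 0.147, 0.025, 0.01, -0.357, 0.4, 0.147, 0.025, 0.043, -0.357, 0.4, 0.147, 0.025, 0.043, -0.357, 0.4, 0.147, 0.025, 0.043, -0.357, 0.4, 0.147, 0.025, 0.043, -0.357, 0.4, 0.147, 0.025, 0.043, -0.357, 0.4]'

```text
time: 9.02
ee_pos: [0.4842, -0.2208, 0.111]
orientation: [0.45, 0.893, -0.0, 0.0]
ft_force: [-0.5, -0.0, 0.1]
finger_gap: 0.598
gripper_force: 0.0
```

```bash
python3 - <<'E'
from h import *
p,M,s=pose();print(s['time'],p,yaw())
look("wrist",["header_1"],.012,"w5")
p,M,s=pose();print(s['time'],p,yaw());go(.48,-.22,.02)
E
```

```text
9.0167 [ 0.48417732 -0.22080992  0.11097573] 0.6380894922334011
header_1 0.86 c [ 0.4841 -0.2207] sides 24.1 10.4 ang 2.209 px [283. 218.] rgb [186. 177. 160.]
header_1 0.78 c [ 0.4945 -0.1038] sides 23.2 13.6 ang 1.729 px [421.  72.] rgb [215. 213. 205.]
   place 0.89 [ 0.4818 -0.2199  0.0041]
   place 0.85 [ 0.4954 -0.1059 -0.0013]
9.1667 [ 0.48420164 -0.22046329  0.11110628] 0.6383096880229269
shift [ 0.003  -0.0031  0.0911] turn 0 or 0.0
```

View pics/w5.png

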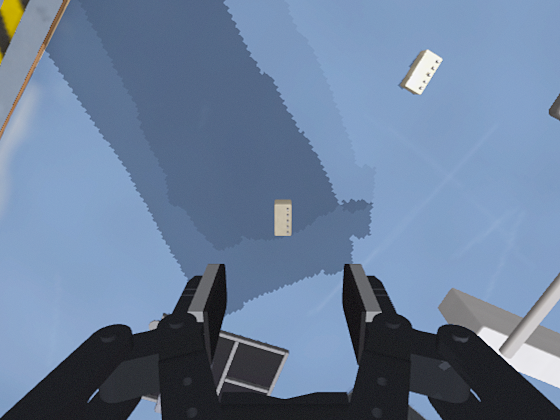

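Call:
servo_tool --series '[-0.001, 0, 0.04, 0, 0.6, -0.001, 0, 0.07, 0, 0.7, -0.001, 0, 0.083, 0, 0.7, -0.001, 0, 0.083, 0, 0.7, -0.001, 0, 0.083, 0, 0.7, -0.001, 0, 0.083, 0, 1, -0.001, 0, 0.083, 0, 1, -0.001, 0, 0.083, 0, 1, -0.001, 0, 0.083, 0, 1, -0.001, 0, 0.083, 0, 1, -0.001, 0, 0.083, 0, 1]'

```text
time: 10.08
ee_pos: [0.4849, -0.2205, 0.0281]
orientation: [0.449, 0.894, -0.0, 0.0]
ft_force: [-0.9, -1.9, 6.1]
finger_gap: 0.102
gripper_force: 59.4
```

```bash
python3 - <<'E'
from h import *
p,M,s=pose();print(s['time'],p,yaw(),s['gripper_force'])
c,sn=np.cos(.283),np.sin(.283)
for v in (.01975,-.01975):
    x,y=.520+.0285*c-v*sn,-.362+.0285*sn+v*c; print(x,y); go(x,y,.08,.283);go(x,y,p[2]+.003,.283)
E
```

```text
10.0833 [ 0.48486063 -0.22048191  0.0280729 ] 0.6397062048454158 59.43313479423523
0.5418513864167223 -0.33507734389650445
shift [-0.126  -0.0227 -0.0518] turn 0.357 or -2.785
shift [-0.126  -0.0227 -0.0029] turn 0.357 or -2.785
0.5528812703114374 -0.37300611478707124
shift [-0.163  -0.0365 -0.0518] turn 0.357 or -2.785
shift [-0.163  -0.0365 -0.0029] turn 0.357 or -2.785
```

Call:
servo_tool --series '[0, 0, -0.02, 0, 1, 0, 0, -0.06, 0, 1, -0.0, 0, -0.08, 0, 1, 0, 0, -0.08, 0, 1, 0, 0, -0.08, 0, 1]'

```text
time: 10.5
ee_pos: [0.4853, -0.2201, 0.1088]
orientation: [0.449, 0.894, 0.0, 0.001]
ft_force: [-0.4, -0.7, -0.4]
finger_gap: 0.104
gripper_force: 58.8
```

```bash
python3 - <<'E'
from h import *
p,M,s=pose();print(s['time'],p,yaw(),s['gripper_force'],s['ft_force'])
i=optics.get_image("wrist");cv2.imwrite("pics/w6.png",cv2.resize(i[230:420,180:390,::-1],None,fx=3,fy=3))
E
```

```text
10.5 [ 0.48531842 -0.22006179  0.10879682] 0.6403126399974757 58.75292479991913 [-0.43045787 -0.68610908 -0.43950908]
```

View pics/w6.png

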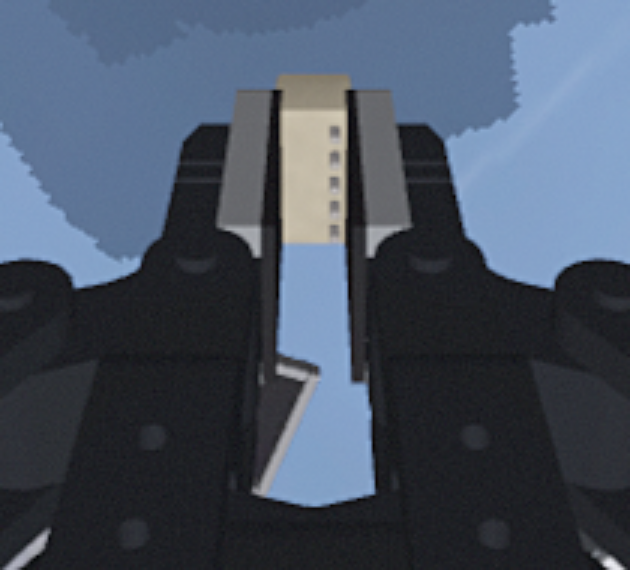

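Call:
servo_tool --series '[-0.163, -0.0365, 0, 0.357, 1, -0.163, -0.0365, 0, 0.357, 1, -0.163, -0.0365, 0, 0.357, 1, -0.163, -0.0365, 0, 0.357, 1, -0.163, -0.0365, 0, 0.357, 1, -0.163, -0.0365, 0.04, 0.357, 1, -0.163, -0.0365, 0.06, 0.357, 1, -0.163, -0.0365, 0.07, 0.357, 1, -0.163, -0.0365, 0.075, 0.357, 1, -0.163, -0.0365, 0.077, 0.357, 1, -0.163, -0.0365, 0.077, 0.357, 1, -0.163, -0.0365, 0.077, 0.357, 1]'

```text
time: 11.55
ee_pos: [0.5528, -0.3728, 0.0312]
orientation: [0.6, 0.8, 0.0, 0.0]
ft_force: [-0.3, -1.2, 0.3]
finger_gap: 0.107
gripper_force: 58.7
```

Call:
servo_tool --series '[0, 0, 0.0005, 0, 1, 0, 0, 0.0005, 0, 0.8, 0, 0, 0.0005, 0, 0.75, 0, 0, 0.0005, 0, 0.75, 0, 0, 0.0005, 0, 0.75, 0, 0, -0.03, 0, 0.75, 0, 0, -0.07, 0, 0.7, 0, 0, -0.1, 0, 0.7, 0, 0, -0.1, 0, 0.7]'

```text
time: 12.3
ee_pos: [0.5552, -0.3745, 0.137]
orientation: [0.6, 0.8, 0.001, 0.004]
ft_force: [0.3, -0.5, -1.0]
finger_gap: 0.293
gripper_force: 0.0
```

```bash
python3 - <<'E'
from h import *
p,M,s=pose();print(s['time'],p,yaw(),s['ft_force'])
look("wrist",["header_1"],.0145,"w7")
p,M,s=pose();go(.4945,-.104,.11,.158)
E
```

```text
12.3 [ 0.55517516 -0.37449433  0.13704467] 0.28268501001399254 [ 0.31922508 -0.48951057 -1.03097258]
header_1 0.93 c [ 0.5536 -0.372 ] sides 24.5 10.5 ang 1.857 px [281. 202.] rgb [182. 173. 156.]
   place 0.95 [ 0.55   -0.3715  0.0031]
shift [0.274  0.0188 0.0208] turn 0.125 or -3.016
```

View pics/w7.png

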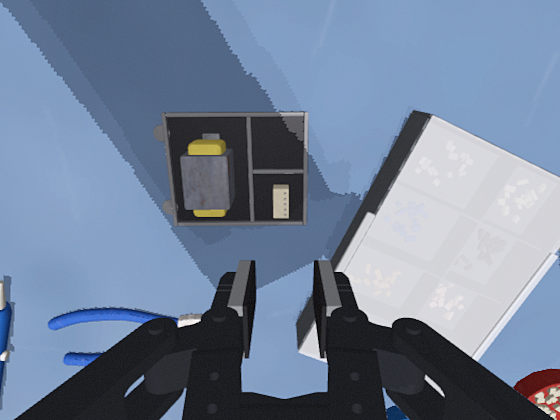

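Header seated in the small pocket (281,202), transformer fine. Next header, hover.

Call:
servo_tool --series '[0.274, 0.019, 0, 0.125, 0.6, 0.274, 0.019, 0, 0.125, 0.6, 0.274, 0.019, 0, 0.125, 0.6, 0.274, 0.019, 0, 0.125, 0.6, 0.274, 0.019, 0, 0.125, 0.6, 0.274, 0.019, 0.02, 0.125, 0.6, 0.274, 0.019, 0.02, 0.125, 0.6, 0.274, 0.019, 0.02, 0.125, 0.6, 0.274, 0.019, 0.02, 0.125, 0.6, 0.274, 0.019, 0.02, 0.125, 0.6]'

```text
time: 13.28
ee_pos: [0.4943, -0.1045, 0.1102]
orientation: [0.649, 0.761, -0.0, -0.0]
ft_force: [0.1, -0.2, 0.4]
finger_gap: 0.396
gripper_force: 0.0
```

```bash
python3 - <<'E'
from h import *
p,M,s=pose();print(s['time'],p,yaw())
look("wrist",["header_1"],.012)
p,M,s=pose();print(p,yaw())
E
```

```text
13.2833 [ 0.49425836 -0.10446175  0.11019609] 0.15825527666371814
header_1 0.73 c [ 0.4955 -0.1013] sides 23.9 11.0 ang 1.723 px [286. 215.] rgb [183. 175. 158.]
header_1 0.6 c [ 0.4882 -0.0027] sides 22.3 10.5 ang 1.556 px [301.  47.] rgb [239. 239. 232.]
   place 0.73 [ 0.4935 -0.1038  0.0011]
   place 0.72 [4.91e-01 4.00e-04 2.20e-03]
   place 0.56 [ 0.4292 -0.0466 -0.0021]
[ 0.49446429 -0.10537993  0.11059384] 0.15625341277590682
```

Call:
servo_tool --series '[0.003, 0.0015, 0.04, 0.004, 0.7, 0.003, 0.0015, 0.07, 0.004, 0.7, 0.003, 0.0015, 0.0825, 0.004, 0.7, 0.003, 0.0015, 0.0825, 0.004, 0.7, 0.003, 0.0015, 0.0825, 0.004, 0.7, 0.003, 0.0015, 0.0825, 0.004, 1, 0.003, 0.0015, 0.0825, 0.004, 1, 0.003, 0.0015, 0.0825, 0.004, 1, 0.003, 0.0015, 0.0825, 0.004, 1, 0.003, 0.0015, 0.0825, 0.004, 1, 0.003, 0.0015, 0.0825, 0.004, 1, 0.003, 0.0015, 0.06, 0.004, 1, 0.003, 0.0015, 0.03, 0.004, 1, 0.003, 0.0015, 0.01, 0.004, 1, 0.003, 0.0015, 0.01, 0.004, 1, 0.003, 0.0015, 0.01, 0.004, 1, 0.003, 0.0015, 0.01, 0.004, 1]'

```text
time: 14.85
ee_pos: [0.4953, -0.1007, 0.1004]
orientation: [0.65, 0.76, 0.0, -0.0]
ft_force: [0.6, 0.0, 0.9]
finger_gap: 0.101
gripper_force: 58.7
```

```bash
python3 - <<'E'
from h import *
p,M,s=pose();print(s['time'],p,yaw())
go(.5419,-.3351,.0315,.283)
look("wrist",["header_1"],.105)
E
```

```text
14.85 [ 0.49525423 -0.10074423  0.10038477] 0.15438825656020846
shift [-0.2388  0.0101  0.0688] turn -0.129 or 3.013
header_1 0.96 c [ 0.494  -0.0859] sides 22.5 8.0 ang 1.736 px [284. 282.] rgb [173. 165. 149.]
header_1 0.76 c [ 0.4862 -0.0101] sides 12.1 6.4 ang 1.539 px [298.  53.] rgb [233. 234. 229.]
   place 0.74 [ 0.4946 -0.002   0.0005]
   place 0.58 [ 0.494  -0.1051  0.0724]
```

Call:
servo_tool --series '[-0.239, 0.01, -0.01, -0.129, 1, -0.239, 0.01, -0.01, -0.129, 1, -0.239, 0.01, -0.01, -0.129, 1, -0.239, 0.01, -0.01, -0.129, 1, -0.239, 0.01, -0.01, -0.129, 1, -0.239, 0.01, -0.01, -0.129, 1, -0.239, 0.01, 0.0, -0.129, 1, -0.239, 0.01, 0.03, -0.129, 1, -0.239, 0.01, 0.05, -0.129, 1, -0.239, 0.01, 0.062, -0.129, 1, -0.239, 0.01, 0.067, -0.129, 1, -0.239, 0.01, 0.069, -0.129, 1, -0.239, 0.01, 0.069, -0.129, 1, -0.239, 0.01, 0.069, -0.129, 1]'

```text
time: 16.17
ee_pos: [0.5422, -0.3359, 0.0322]
orientation: [0.6, 0.8, -0.0, 0.0]
ft_force: [0.2, -0.0, 0.1]
finger_gap: 0.1
gripper_force: 58.7
```

Call:
servo_tool --series '[0, 0, 0.001, 0, 1, 0, 0, 0.001, 0, 0.8, 0, 0, 0.001, 0, 0.75, 0, 0, 0.001, 0, 0.75, 0, 0, 0.001, 0, 0.75, 0, 0, -0.03, 0, 0.75, 0, 0, -0.07, 0, 0.7, 0, 0, -0.1, 0, 0.7, 0, 0, -0.1, 0, 0.7, 0, 0, -0.1, 0, 0.7]'

```text
time: 17.0
ee_pos: [0.543, -0.336, 0.1336]
orientation: [0.6, 0.8, 0.001, 0.002]
ft_force: [0.3, -0.2, -0.9]
finger_gap: 0.302
gripper_force: 0.0
```

```bash
python3 - <<'E'
from h import *
p,M,s=pose();print(s['time'],p,yaw(),s['ft_force'])
look("wrist",["header_1"],.0145,"w8")
p,M,s=pose();go(.47,.045,.14,-.05);go(.436,.062,.13,-.05)
E
```

```text
17.0 [ 0.54296484 -0.33601919  0.13358125] 0.2832404610858828 [ 0.33273696 -0.17452117 -0.89381326]
header_1 0.76 c [ 0.5438 -0.3349] sides 24.3 11.0 ang 1.847 px [283. 206.] rgb [175. 167. 151.]
header_1 0.72 c [ 0.5536 -0.371 ] sides 25.9 10.4 ang 1.852 px [283. 255.] rgb [189. 181. 164.]
   place 0.65 [ 0.5428 -0.3351  0.002 ]
   place 0.62 [ 0.551  -0.3753  0.0027]
shift [ 0.3851  0.0375 -0.009 ] turn 0.333 or -2.808
shift [0.4109 0.0097 0.0011] turn 0.333 or -2.808
```

View pics/w8.png

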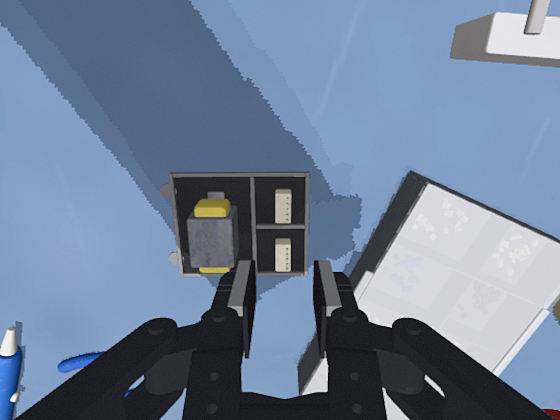

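Call:
servo_tool --series '[0.411, 0.01, 0.0, 0.333, 0.35, 0.411, 0.01, 0.0, 0.333, 0.35, 0.411, 0.01, 0.0, 0.333, 0.35, 0.411, 0.01, 0.0, 0.333, 0.35, 0.411, 0.01, 0.0, 0.333, 0.35, 0.411, 0.01, 0.0, 0.333, 0.35, 0.411, 0.01, 0.0, 0.333, 0.35, 0.411, 0.01, 0.0, 0.333, 0.35, 0.411, 0.01, 0.0, 0.333, 0.35, 0.411, 0.01, 0.0, 0.333, 0.35, 0.411, 0.01, 0.0, 0.333, 0.35, 0.411, 0.01, 0.0, 0.333, 0.35, 0.411, 0.01, 0.0, 0.333, 0.35]'

```text
time: 18.23
ee_pos: [0.4365, 0.0615, 0.1311]
orientation: [0.724, 0.689, -0.001, -0.0]
ft_force: [-0.1, -1.4, 0.2]
finger_gap: 0.646
gripper_force: 0.0
```

```bash
python3 - <<'E'
from h import *
p,M,s=pose();print(s['time'],p,yaw())
look("wrist",["loupe"],.026,"w9")
p,M,s=pose();print(p,yaw())
E
```

```text
18.2333 [0.43646404 0.06152772 0.13113755] -0.049433443219143045
loupe 0.93 c [0.4348 0.0668] sides 45.8 40.9 ang 1.522 px [280. 207.] rgb [ 98. 101. 109.]
loupe 0.88 c [0.4026 0.1492] sides 40.9 40.5 ang 2.285 px [218.  76.] rgb [216.  38.  37.]
   place 0.78 [0.3994 0.1461 0.0018]
   place 0.72 [4.358e-01 6.420e-02 1.000e-04]
[0.43684762 0.06049153 0.13136841] -0.05225132343713937
```

View pics/w9.png

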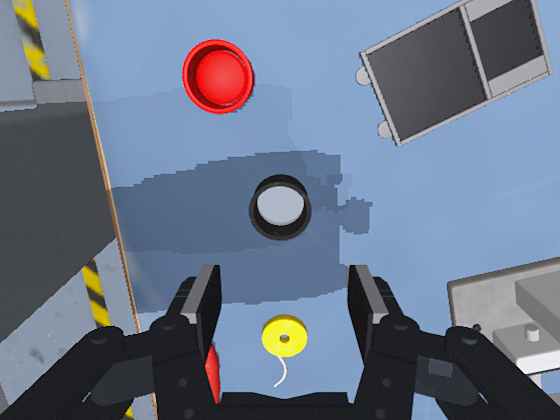

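Call:
servo_tool --series '[0.0037, -0.002, 0.04, 0, 0.3, 0.0037, -0.002, 0.08, 0, 0.3, 0.0037, -0.002, 0.101, 0, 0.3, 0.0037, -0.002, 0.101, 0, 0.3, 0.0037, -0.002, 0.101, 0, 0.3, 0.0037, -0.002, 0.101, 0, 0.9, 0.0037, -0.002, 0.101, 0, 0.9, 0.0037, -0.002, 0.101, 0, 0.9, 0.0037, -0.002, 0.101, 0, 0.9, 0.0037, -0.002, 0.101, 0, 0.9, 0.0037, -0.002, 0.101, 0, 0.9, 0.0037, -0.002, 0.08, 0, 0.9, 0.0037, -0.002, 0.05, 0, 0.9, 0.0037, -0.002, 0.02, 0, 0.9, 0.0037, -0.002, 0.02, 0, 0.9, 0.0037, -0.002, 0.02, 0, 0.9, 0.0037, -0.002, 0.02, 0, 0.9]'

```text
time: 19.8
ee_pos: [0.4352, 0.0661, 0.1124]
orientation: [0.724, 0.689, 0.001, -0.0]
ft_force: [-0.8, -0.1, -0.8]
finger_gap: 0.453
gripper_force: 60.8
```

```bash
python3 - <<'E'
from h import *
p,M,s=pose();print(s['time'],p,yaw())
look("wrist",["viewing_tray"],.006,"w10")
go(.5337,.141,.09,.42);go(.5337,.141,.033,.42)
E
```

```text
19.8 [0.43516708 0.06607854 0.1124156 ] -0.049408188696401845
viewing_tray 0.57 c [0.5468 0.1491] sides 114.0 66.5 ang 0.415 px [465.  72.] rgb [100.  99. 105.]
   place 0.58 [ 0.5567  0.1482 -0.0014]
shift [0.0804 0.0952 0.0211] turn -0.47 or 2.672
shift [0.0805 0.0953 0.0781] turn -0.47 or 2.672
```

View pics/w10.png

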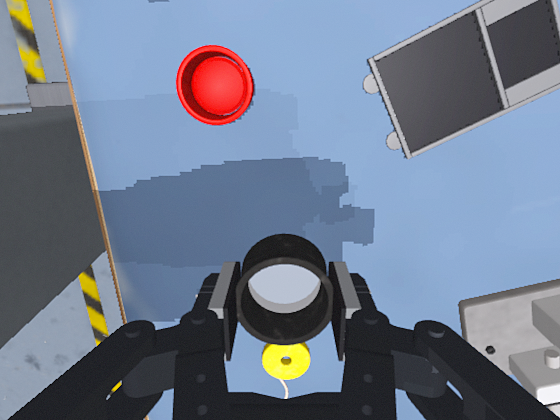

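```bash
python3 - <<'E'
from h import *
m=optics.camera_model("wrist")
P=to_plane(m,[[369,62],[407,158],[473,10],[507,108]],.006);print(P)
d=P[0]-P[1];a=np.arctan2(d[1],d[0])-np.pi/2;print(np.linalg.norm(d),a)
u=np.array([np.cos(a),np.sin(a)]);print("large c",P[:2].mean(0)+u*.033,"small",P[:2].mean(0)+u*.084)
E
```

```text
[[0.48891947 0.15711067]
 [0.51411463 0.09986792]
 [0.54555353 0.1810051 ]
 [0.57209476 0.1272772 ]]
0.06254221552079241 0.4146290370954493
large c [0.53172082 0.14178336] small [0.57839938 0.16232873]
```

Call:
servo_tool --series '[0.081, 0.095, 0, -0.465, 0.9, 0.081, 0.095, 0, -0.465, 0.9, 0.081, 0.095, 0, -0.465, 0.9, 0.081, 0.095, 0.02, -0.465, 0.9, 0.081, 0.095, 0.04, -0.465, 0.9, 0.081, 0.095, 0.06, -0.465, 0.9, 0.081, 0.095, 0.07, -0.465, 0.9, 0.081, 0.095, 0.075, -0.465, 0.9, 0.081, 0.095, 0.077, -0.465, 0.9, 0.081, 0.095, 0.077, -0.465, 0.9, 0.081, 0.095, 0.077, -0.465, 0.9]'

```text
time: 20.87
ee_pos: [0.534, 0.1415, 0.035]
orientation: [0.547, 0.837, 0.0, -0.0]
ft_force: [0.1, 0.1, -0.2]
finger_gap: 0.449
gripper_force: 61.6
```

Call:
servo_tool --series '[0, 0, 0.0015, 0, 0.9, 0, 0, 0.0015, 0, 0.9, 0, 0, 0.0015, 0, 0.4, 0, 0, 0.0015, 0, 0.35, 0, 0, 0.0015, 0, 0.35, 0, 0, 0.0015, 0, 0.35, 0, 0, -0.03, 0, 0.35, 0, 0, -0.07, 0, 0.4, 0, 0, -0.1, 0, 0.6, 0, 0, -0.1, 0, 0.6, 0, 0, -0.1, 0, 0.6]'

```text
time: 21.78
ee_pos: [0.5347, 0.1422, 0.1362]
orientation: [0.546, 0.838, 0.001, 0.001]
ft_force: [0.0, -0.5, -0.7]
finger_gap: 0.398
gripper_force: 0.0
```

```bash
python3 - <<'E'
from h import *
p,M,s=pose();print(s['time'],p,yaw(),s['ft_force'])
look("wrist",["loupe"],.0285,"w11")
p,M,s=pose();print(p,yaw());go(.4895,-.002,.11,-.015)
E
```

```text
21.7833 [0.53470637 0.14223144 0.13622344] 0.41529309604042847 [ 0.00764097 -0.45334355 -0.70799405]
loupe 0.97 c [0.3845 0.206 ] sides 46.4 14.0 ang 0.416 px [82. 10.] rgb [121.  61. 152.]
loupe 0.74 c [0.5345 0.1434] sides 46.7 40.3 ang 2.012 px [283. 212.] rgb [89. 88. 91.]
loupe 0.62 c [0.4074 0.152 ] sides 48.1 38.9 ang 0.415 px [ 97. 119.] rgb [180.  16.  14.]
   place 0.95 [0.3979 0.1467 0.0049]
   place 0.88 [0.5393 0.1397 0.0015]
[0.5332691  0.14164253 0.13370973] 0.41522450262625826
shift [-0.1138 -0.098   0.0239] turn 0.43 or -2.711
```

View pics/w11.png

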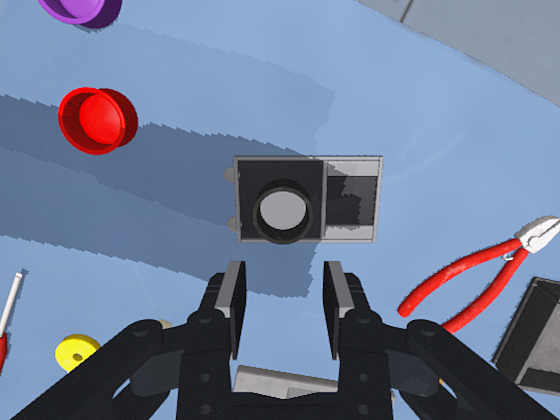

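Call:
servo_tool --series '[-0.114, -0.098, 0, 0.43, 0.6, -0.114, -0.098, 0, 0.43, 0.6, -0.114, -0.098, 0, 0.43, 0.6, -0.114, -0.098, 0.024, 0.43, 0.6, -0.114, -0.098, 0.024, 0.43, 0.6, -0.114, -0.098, 0.024, 0.43, 0.6, -0.114, -0.098, 0.024, 0.43, 0.6, -0.114, -0.098, 0.024, 0.43, 0.6]'

```text
time: 22.6
ee_pos: [0.4906, -0.0012, 0.1105]
orientation: [0.712, 0.702, -0.0, -0.0]
ft_force: [-0.5, -0.1, -0.0]
finger_gap: 0.401
gripper_force: 0.0
```

```bash
python3 - <<'E'
from h import *
p,M,s=pose();print(s['time'],p,yaw())
look("wrist",["header_1"],.012)
p,M,s=pose();print(p,yaw())
E
```

```text
22.6 [ 0.49056866 -0.00124956  0.11053091] -0.01309954116402045
header_1 0.66 c [ 0.4881 -0.001 ] sides 24.1 10.4 ang 1.558 px [279. 218.] rgb [185. 177. 160.]
   place 0.86 [0.4922 0.0015 0.0032]
[ 0.49056874 -0.00130328  0.11077644] -0.013366832097425098
```

Call:
servo_tool --series '[-0.0005, -0.002, 0.04, 0, 0.7, -0.0005, -0.002, 0.07, 0, 0.7, -0.0005, -0.002, 0.0825, 0, 0.7, -0.0005, -0.002, 0.0825, 0, 0.7, -0.0005, -0.002, 0.0825, 0, 0.7, -0.0005, -0.002, 0.0825, 0, 1, -0.0005, -0.002, 0.0825, 0, 1, -0.0005, -0.002, 0.0825, 0, 1, -0.0005, -0.002, 0.0825, 0, 1, -0.0005, -0.002, 0.0825, 0, 1, -0.0005, -0.002, 0.0825, 0, 1, -0.0005, -0.002, 0.06, 0, 1, -0.0005, -0.002, 0.03, 0, 1, -0.0005, -0.002, 0.01, 0, 1, -0.0005, -0.002, 0.01, 0, 1, -0.0005, -0.002, 0.01, 0, 1, -0.0005, -0.002, 0.01, 0, 1]'

```text
time: 24.17
ee_pos: [0.4879, -0.0023, 0.1004]
orientation: [0.712, 0.702, 0.0, -0.0]
ft_force: [-0.2, 0.1, 0.0]
finger_gap: 0.103
gripper_force: 58.8
```

```bash
python3 - <<'E'
from h import *
p,M,s=pose();print(s['time'],p,yaw())
go(.5797,.162,.0315,.415)
E
```

```text
24.1667 [ 0.48792344 -0.00234099  0.10037993] -0.01453820012979879
shift [0.1656 0.0894 0.0689] turn -0.43 or 2.712
```

Call:
servo_tool --series '[0.166, 0.0895, -0.01, -0.43, 1, 0.166, 0.0895, -0.01, -0.43, 1, 0.166, 0.0895, -0.01, -0.43, 1, 0.166, 0.0895, -0.01, -0.43, 1, 0.166, 0.0895, -0.01, -0.43, 1, 0.166, 0.0895, 0.0, -0.43, 1, 0.166, 0.0895, 0.03, -0.43, 1, 0.166, 0.0895, 0.05, -0.43, 1, 0.166, 0.0895, 0.062, -0.43, 1, 0.166, 0.0895, 0.067, -0.43, 1, 0.166, 0.0895, 0.069, -0.43, 1, 0.166, 0.0895, 0.069, -0.43, 1, 0.166, 0.0895, 0.069, -0.43, 1]'

```text
time: 25.25
ee_pos: [0.5803, 0.1617, 0.0319]
orientation: [0.547, 0.837, 0.0, 0.0]
ft_force: [-0.3, -0.2, 0.6]
finger_gap: 0.105
gripper_force: 58.8
```

Call:
servo_tool --series '[0, 0, 0.0005, 0, 1, 0, 0, 0.0005, 0, 0.8, 0, 0, 0.0005, 0, 0.77, 0, 0, 0.0005, 0, 0.77, 0, 0, 0.0005, 0, 0.77, 0, 0, -0.03, 0, 0.77, 0, 0, -0.07, 0, 0.77, 0, 0, -0.11, 0, 0.7, 0, 0, -0.11, 0, 0.7, 0, 0, -0.11, 0, 0.7]'

```text
time: 26.08
ee_pos: [0.5814, 0.1626, 0.1441]
orientation: [0.546, 0.838, 0.002, 0.001]
ft_force: [-1.3, -0.5, -1.4]
finger_gap: 0.299
gripper_force: 0.0
```

```bash
python3 - <<'E'
from h import *
p,M,s=pose();print(s['time'],p,yaw(),s['ft_force'])
a=optics.get_image("wrist");b=optics.get_image("top")
cv2.imwrite("pics/end.png",np.hstack([a[60:300,140:440],cv2.resize(b[130:290,120:460],None,fx=1.45,fy=1.5)])[:,:,::-1])
E
```

```text
26.0833 [0.58136608 0.16255809 0.14411219] 0.41511686535351233 [-1.26252567 -0.52972218 -1.41160288]
```

View pics/end.png

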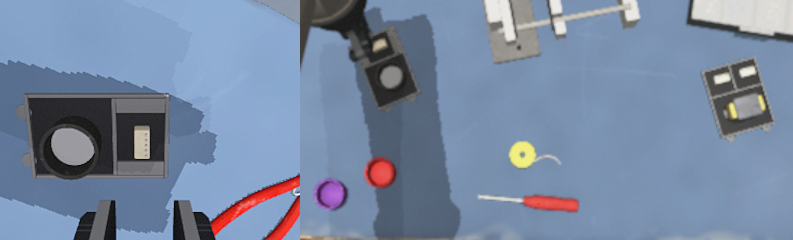

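The picture shows both kits complete: the loupe is at (70,147) and the last header at (141,142) in the viewing tray. The supply tray is full and the reel hasn't moved.

```bash
python3 -c "
from workcell import r
print(r.close_job())"
```

```text
the job is handed in; nothing more can be done
None
```

Both kits are made up and handed in at about 26 s: transformer and two pin headers in the three-pocket tray, black loupe and the last header in the two-pocket tray, with the braid reel left where it lay.

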